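# Shut and lock the screwdriver-bit case

## Robot

A 6-joint arm with a two-finger parallel gripper is mounted at the origin on the work surface. World frame = base frame: x ahead of the robot, y to its left, z up, the work surface at z = 0. Lengths are in m, angles in degrees, forces in N, time in s.
With the tool pointing down it reaches from about 0.4 to 0.825 m from the base axis. Payload 7 kg.
Tool frame: the origin (TCP) lies midway between the tips of the shut fingers; the grasp point (between the pads) lies 19 mm behind it; z points along the fingers, y is the line along which they close (so a half turn about z gives the same grasp; the last joint's range is limited). The gripper opens to 88 mm and grips with 3 to 60 N. Pads are 19 mm wide; open, the fingers measure 130 mm over their backs; the gripper's body (78 mm by 193 mm) begins 47 mm behind the grasp point.
Start: joints at [-56.201, 20.546, 0.682, 0, -70.136, -16.507], TCP at [0.201, -0.644, 0.227] pointing down, gripper open.
Joint ranges: [-176.03, 176.03], [-82.01, 121.73], [-58.28, 71.71], [-173.87, 95.51], [-174.79, -0.11], [-173.66, 173.66]. Speed limits (degrees/s): [136.94, 136.94, 172.46, 180, 180, 180].

## Interface

Orientations are given as a 3x3 rotation matrix whose columns are the frame's x, y, z axes.
In Python, from rig import robot gives the robot as it stands. Calls block until the motion is done:
- robot.goto(position, orientation): joint-space move of the TCP to a pose.
- robot.servo_line(position, ori=None, speed=0.15): straight line of the TCP; ori=None keeps the orientation; speed is the mean speed in m/s.
- robot.movej(angles): joint-space move.
- robot.move_gripper(opening): opening from 0.0 (shut) to 1.0 (fully open); the grip force is fixed at half the most; returns when the fingers have stopped.
- robot.dwell(seconds).
- robot.ik(position, orientation): joint angles nearest the present ones, or None.
- robot.grab_frame(name): name is "scene" or "side" or "wrist"; returns (picture, depth): 384x512x3 uint8, red, green, blue; 384x512 float32, m along the optical axis (not along the pixel's ray), 0 where there is no reading.
- robot.camera_info(name): a dict with "vfov" (degrees; the focal length in pixels is half the picture's height over the tangent of half this angle, whatever the lens; pixels are square), "cx", "cy" (the principal point, pixels), "view" (4x4, takes a point from world to camera coordinates); the wrist camera has in their place "T_tool_cam" (4x4, takes a point from camera to tool coordinates, whose origin is the TCP and whose axes are the flange's). Camera axes: x right, y down, z forward; pixel columns grow to the right and rows downward; lengths in m; the calibration is good to about 2 mm. A picture is of the moment at which its call begins: read the wrist's pose just before it. camera_info takes no time and is no camera call.
A pose or a line that the arm cannot do raises robot.Unreachable and nothing moves.
- robot.job_done(): hands the job in; it is judged then, once.
Readings, each from a call of its own:
- robot.read_t(): time.
- robot.read_qpos(): joint angles.
- robot.read_qvel(): joint speeds.
- robot.read_effort(): joint torques, N m.
- robot.read_position(): TCP position.
- robot.read_tcp_rot(): TCP orientation.
- robot.read_force(): force on the tool from outside, world axes, zero at the start.
- robot.read_ft_torque(): the same for the moment, N m.
- robot.read_grip_width(): opening from 0.0 (shut) to 1.0 (fully open).
- robot.read_finger_force(): force on a finger pad.
Only numpy, scipy, OpenCV 4.12 (cv2) and the standard library are available. Lean on these libraries where they do the work, as an engineer would, in place of code of your own. Each camera call takes 0.05 s, during which the arm holds its last target. There are 200 camera calls.

## Task

The bit case on the repair table stands open. With the fingertips, push its lid over from behind and press it down until it is fully shut, then push the thumb slide on the front of the case all the way across to lock it. Only push: do not pinch the lid or the slide, do not lift the case or shove it out of its place, and leave the things around it where they are.

Things in the scene. Friction and masses are not known exactly. Their poses are not given: they have to be found in the camera images.
- case: flat bit case, tray 110 (its x) by 190 (its y) by 28 mm high plus the lid; loose on the table, about 0.9 kg, it starts to slide at roughly 3.5 to 8 N of level push. Origin at the centre of the tray's underside; +x points to the hinge side (away from the robot), -x to the front with the thumb slide, z up. It is turned up to 0.45 rad either way. 46 mm high when shut
- lid (a joint): lid angle, rad: 0 fully shut, 1.57 upright, starts at 1.75 to 2.05 (leaning back away from the robot). Stiff friction hinge (0.1 N m): the lid stays where it is left, about 1 to 2 N at its edge moves it
- lid_hinge (a point): middle of the hinge line, in the case frame at x +55, z 28 mm; the hinge runs along the case's y
- lid_edge (a point): on the lid, middle of its free long edge at the outer face (the top face when shut). The lid is a shell 110 mm from hinge to this edge, 190 mm wide and 18 mm deep, a frame with a clear window, open on its inner side. The point's axes turn with the lid: its x points from the free edge to the hinge, its z out of the outer face. A small tongue (14 mm wide, 4 mm thick, reaching 12 mm beyond the edge) sits at the inner side of the free edge, 10 mm to the case's +y of the middle
- latch (a joint): thumb slide, m: 0 unlocked, 0.020 fully locked; it moves along the case's +y (to the left seen from the robot). Friction about 1 N, stays where it is left. Locked, its hood covers the lid's tongue; slid across too early it blocks the lid
- latch_thumb (a point): centre of the thumb piece on the slide, a ribbed block 22 (case x) by 12 (case y) by 12 mm high, its top 50.5 mm and its underside 38.5 mm above the table; 17 mm in front of the case's front wall. Below it is the slide's hood, 26 mm long in case y; table and air are free in front of it and at both of its y sides
- camera: bystander: black camera, 128 wide, 100 mm high, standing to the right (-y) of the case; origin under its body
- screwdriver: bystander: screwdriver 160 mm long, lying to the left (+y) of the case
- battery: bystander: camera battery 56 by 38 by 21 mm, lying close to the right (-y) of the case
- tape: bystander: roll of brown tape, 100 mm across, 48 mm high, lying to the left (+y) of the case beyond the screwdriver

How it is judged:
By the outcome, as a careful person would: the job done as asked, in the order asked, and still so for the second after the job is handed in, with the robot touching nothing.
It also fails if it takes over 53 s, if anything falls off the work surface, if the arm or the gripper's body presses on something with over 40 N, if the wrist force passes 120 N, or if a joint passes its speed limit or range.

## Working session

There is one attempt and no reset: what is moved stays moved. The work goes in short steps, each a Python script; the robot and the scene stay as the last script left them, time stands still between calls to the robot, and variables do not carry over. Pictures are saved under pics/ and viewed, at most 11 in all, crops included, and the job is handed in when it is done.

```bash
mkdir -p pics; ls; cat > h.py <<'E'
import numpy as np, cv2
from rig import robot
def snap(n,f=None):
    im,d=robot.grab_frame(n); np.savez(f'pics/{f or n}.npz',im=im,d=d)
    cv2.imwrite(f'pics/{f or n}.png',im[:,:,::-1]); return im,d
def cloud(n,d,T=None):
    i=robot.camera_info(n); f=192/np.tan(np.radians(i['vfov']/2))
    v,u=np.mgrid[:384,:512]
    p=np.stack([(u-i['cx'])*d/f,(v-i['cy'])*d/f,d],-1)
    V=np.linalg.inv(np.array(i['view'])) if T is None else T
    return p@V[:3,:3].T+V[:3,3]
E
python3 - <<'E'
from h import *
for n in('scene','side'):
    im,d=snap(n); i=robot.camera_info(n); print(n,i['vfov'],np.linalg.inv(np.array(i['view'])).round(3).tolist())
a=cv2.imread('pics/scene.png');b=cv2.imread('pics/side.png')
cv2.imwrite('pics/both.png',cv2.resize(np.vstack([a,b]),(800,1200))[:600]);cv2.imwrite('pics/side_b.png',cv2.resize(b,(800,600)))
print(robot.read_t(),robot.read_tcp_rot(),robot.camera_info('wrist'))
E
```

```text
pics
scene 57.71922047236347 [[0.725, 0.586, -0.363, 0.878], [0.689, -0.604, 0.402, -0.292], [0.016, -0.541, -0.841, 0.734], [0.0, 0.0, 0.0, 1.0]]
side 49.540813929836595 [[-0.971, -0.183, 0.152, 0.369], [-0.238, 0.73, -0.641, 0.807], [0.006, -0.659, -0.752, 0.97], [0.0, 0.0, 0.0, 1.0]]
0.1 [[-9.54817291e-01 -2.97192846e-01 -5.94119092e-04]
 [-2.97193393e-01  9.54816358e-01  1.34547184e-03]
 [ 1.67410023e-04  1.46124804e-03 -9.99998918e-01]] {'vfov': 61.19392448984043, 'cx': 256.01251789499605, 'cy': 188.18680921101492, 'T_tool_cam': array([[-1.09424452e-03, -9.67428397e-01, -2.53142450e-01,
         6.82451979e-02],
       [ 9.99999358e-01, -1.13320945e-03,  8.11869473e-06,
         7.74740449e-04],
       [-2.94717673e-04, -2.53142279e-01,  9.67429015e-01,
        -1.57926437e-01],
       [ 0.00000000e+00,  0.00000000e+00,  0.00000000e+00,
         1.00000000e+00]])}
```

View pics/both.png

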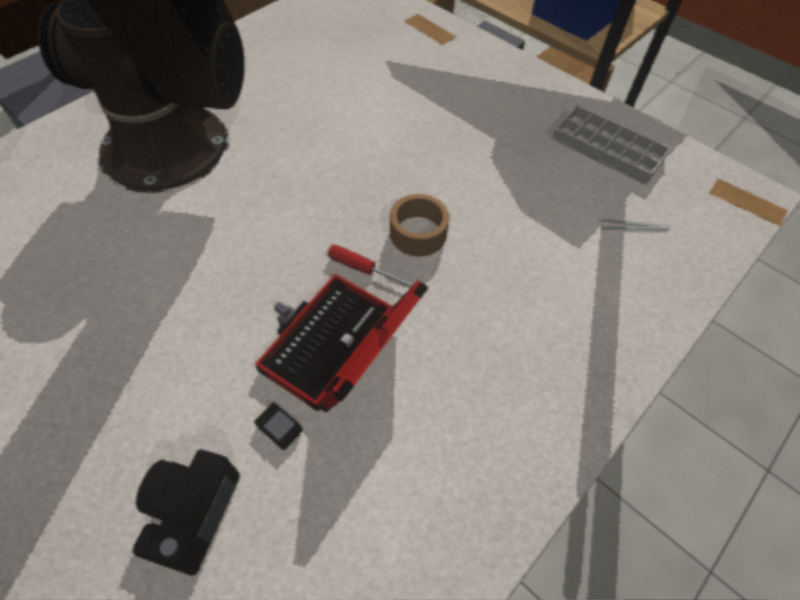

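View pics/side_b.png

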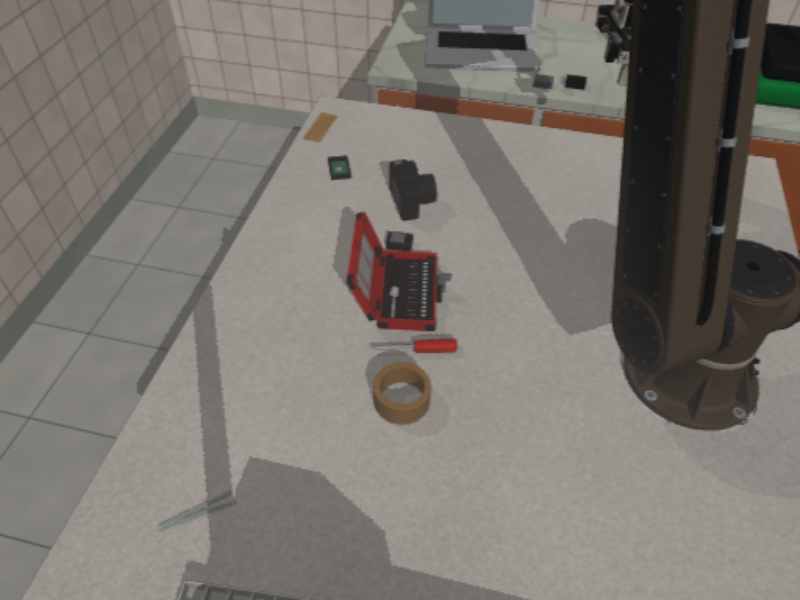

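```bash
python3 - <<'E'
from h import *
P=[]
for n in('scene','side'):
    z=np.load(f'pics/{n}.npz'); d=z['d']; im=z['im'].astype(int); p=cloud(n,d)
    for nm,(u,v) in dict(scene=dict(frontL=(338,281),frontR=(261,366),hingeR=(318,403),thumb=(282,309),lidL=(424,288),battery=(278,425),driver=(350,258),tape=(419,200),tips=(410,286)),side=dict(frontL=(434,326),frontR=(436,255),hingeL=(380,325),thumb=(446,277),lidtopR=(361,217),lidtopL=(351,284),battery=(399,238),camera=(405,190),drvtip=(374,346))).items() if nm==n for nm,(u,v) in _.items()] if False else []: pass
    pts=dict(scene=dict(frontL=(338,281),frontR=(261,366),hingeR=(318,403),thumb=(282,309),lidL=(424,288),battery=(278,425),driver=(350,258),tape=(400,210),tip=(405,284)),side=dict(frontL=(434,326),frontR=(436,255),hingeL=(380,325),thumb=(446,277),lidtopR=(361,217),lidtopL=(351,284),battery=(399,238),camera=(405,190),drvtip=(374,346)))[n]
    for k,(u,v) in pts.items(): print(n,k,p[int(v*.64),int(u*.64)].round(3))
    red=(im[...,0]>100)&(im[...,1]<60)&(d>0)
    P.append(p[red])
    c=p[red]; print(len(c))
P=np.vstack(P); np.save('red.npy',P)
for n in ('scene','side'):
    a=cv2.imread(f'pics/{n}.png'); 
    c=a[165:275,155:285] if n=='scene' else a[130:220,215:305]
    cv2.imwrite(f'pics/c_{n}.png',cv2.resize(c,(400,int(400*c.shape[0]/c.shape[1])),interpolation=cv2.INTER_CUBIC))
a=cv2.imread('pics/c_scene.png');b=cv2.imread('pics/c_side.png');h=max(len(a),len(b))
cv2.imwrite('pics/crop.png',np.hstack([cv2.copyMakeBorder(x,0,h-len(x),0,0,0) for x in(a,b)]))
E
```

```text
File "<stdin>", line 5
    for nm,(u,v) in dict(scene=dict(frontL=(338,281),frontR=(261,366),hingeR=(318,403),thumb=(282,309),lidL=(424,288),battery=(278,425),driver=(350,258),tape=(419,200),tips=(410,286)),side=dict(frontL=(434,326),frontR=(436,255),hingeL=(380,325),thumb=(446,277),lidtopR=(361,217),lidtopL=(351,284),battery=(399,238),camera=(405,190),drvtip=(374,346))).items() if nm==n for nm,(u,v) in _.items()] if False else []: pass
                                                                                                                                                                                                                                                                                                                                                                                                         ^
SyntaxError: unmatched ']'
```

```bash
python3 - <<'E'
from h import *
P=[]
for n in('scene','side'):
    z=np.load(f'pics/{n}.npz'); d=z['d']; im=z['im'].astype(int); p=cloud(n,d)
    pts=dict(scene=dict(frontL=(338,281),frontR=(261,366),hingeR=(318,403),thumb=(282,309),lidL=(424,288),battery=(278,425),driver=(350,258),tape=(400,210),tip=(405,284)),side=dict(frontL=(434,326),frontR=(436,255),hingeL=(380,325),thumb=(446,277),lidtopR=(361,217),lidtopL=(351,284),battery=(399,238),camera=(405,190),drvtip=(374,346)))[n]
    for k,(u,v) in pts.items(): print(n,k,p[int(v*.64),int(u*.64)].round(3))
    P.append(p[(im[...,0]>90)&(im[...,1]<60)&(im[...,2]<60)&(d>0)])
c=np.array([.68,-.17]) 
for q in P:
    q=q[(np.hypot(*(q[:,:2]-c).T)<.3)]
    lo=q[(q[:,2]>.022)&(q[:,2]<.032)]; print('tray',len(lo),cv2.minAreaRect(lo[:,:2].astype(np.float32)))
    hi=q[q[:,2]>.045]; m=hi.mean(0); w=np.linalg.svd(hi-m)[2]; print('lid',len(hi),m.round(3),w.round(3).tolist(),hi.min(0),hi.max(0))
for n in ('scene','side'):
    a=cv2.imread(f'pics/{n}.png'); 
    c=a[165:275,155:285] if n=='scene' else a[130:220,215:305]
    cv2.imwrite(f'pics/c_{n}.png',cv2.resize(c,(400,int(400*c.shape[0]/c.shape[1])),interpolation=cv2.INTER_CUBIC))
a=cv2.imread('pics/c_scene.png');b=cv2.imread('pics/c_side.png');h=max(len(a),len(b))
cv2.imwrite('pics/crop.png',np.hstack([cv2.copyMakeBorder(x,0,h-len(x),0,0,0) for x in(a,b)]))
E
```

```text
scene frontL [0.481 0.01  0.02 ]
scene frontR [ 0.516 -0.171  0.028]
scene hingeR [ 0.62  -0.155  0.045]
scene thumb [ 0.476 -0.095  0.051]
scene lidL [0.633 0.036 0.128]
scene battery [ 0.597 -0.211  0.021]
scene driver [0.466 0.052 0.024]
scene tape [0.459 0.178 0.034]
scene tip [0.56  0.082 0.016]
side frontL [0.475 0.012 0.017]
side frontR [ 0.505 -0.17   0.025]
side hingeL [0.574 0.032 0.011]
side thumb [ 0.472 -0.088  0.05 ]
side lidtopR [ 0.655 -0.137  0.128]
side lidtopL [0.626 0.043 0.126]
side battery [ 0.595 -0.209  0.02 ]
side camera [ 0.603 -0.299  0.08 ]
side drvtip [0.572 0.087 0.016]
tray 407 ((0.5414162874221802, -0.04680970311164856), (0.11527995765209198, 0.24136336147785187), 10.517659187316895)
lid 662 [ 0.644 -0.06   0.128] [[0.17, -0.985, -0.007], [-0.486, -0.077, -0.871], [-0.858, -0.151, 0.492]] [ 0.59798787 -0.15390463  0.05422994] [0.66410394 0.0378015  0.14310418]
tray 337 ((0.5458300709724426, -0.04689487814903259), (0.12679199874401093, 0.24123145639896393), 10.378029823303223)
lid 403 [ 0.631 -0.047  0.104] [[-0.189, 0.982, -0.008], [-0.333, -0.072, -0.94], [0.924, 0.175, -0.341]] [ 0.58605044 -0.15449886  0.04502057] [0.66133698 0.04158623 0.14287949]
```

View pics/crop.png

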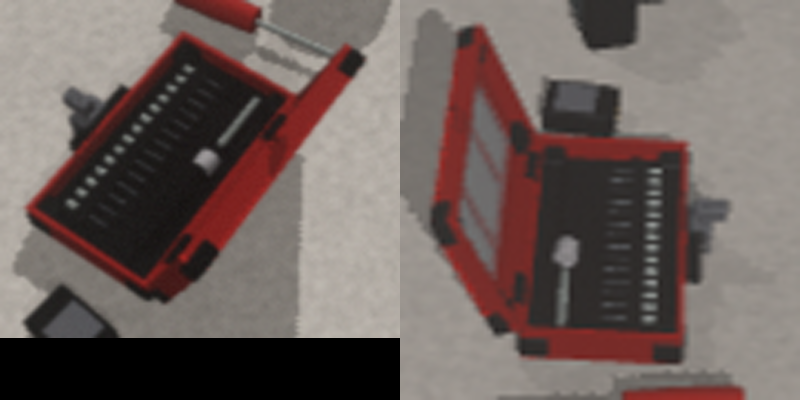

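```bash
cat >> h.py <<'E'
def frame(c):
    x,y,a=c; R=np.array([[np.cos(a),-np.sin(a),0],[np.sin(a),np.cos(a),0],[0,0,1]]); return R,np.array([x,y,0])
def ori(R,s): return np.column_stack([s*R[:,0],-s*R[:,1],[0,0,-1]])
E
python3 - <<'E'
from h import *
from scipy.optimize import minimize
c=np.array([.548,-.070,.18]); Q=[]
for n in('scene','side'):
    z=np.load(f'pics/{n}.npz'); d=z['d']; im=z['im'].astype(int); p=cloud(n,d)
    Q.append(p[(im[...,0]>90)&(im[...,1]<60)&(im[...,2]<60)&(d>0)])
for k in range(3):
    R,t=frame(c)
    for q in Q:
        l=(q-t)@R; l=l[(abs(l[:,1])<.11)&(abs(l[:,0])<.16)]
        tr=l[(l[:,2]>.015)&(l[:,2]<.034)&(l[:,0]<.06)]
        r=cv2.minAreaRect(tr[:,:2].astype(np.float32)); 
        print(np.percentile(tr,[1,99],axis=0).round(4).tolist(),np.round(r[0],4),np.round(r[1],4),r[2])
        # front edge line
        f=tr[tr[:,0]<-.045]; bins=[f[(f[:,1]>a)&(f[:,1]<a+.02)][:,0] for a in np.arange(-.09,.09,.02)]; print([round(np.percentile(b,5),4) if len(b) else None for b in bins])
        hi=l[l[:,2]>.1]; print('lid',hi[:,1].min(),hi[:,1].max(), 'top',[np.round(hi[hi[:,1]*s>.07][:,0].max(),4) for s in(1,-1)])
        w=np.linalg.svd(hi-hi.mean(0))[2][0]; print('lid yaw corr',np.arctan2(-w[0],w[1]) if w[1]>0 else np.arctan2(w[0],-w[1]))
    break
R,t=frame(c)
for s in(1,-1):
    for pc in([.145,0,.25],[.145,0,.11],[-.03,0,.046],[-.073,-.04,.042]): print(s,robot.ik(t+R@pc,ori(R,s)))
E
```

```text
[[-0.0589, -0.0959, 0.0245], [0.0553, 0.0928, 0.0334]] [-0.0022 -0.0017] [0.1153 0.1901] 0.266618013381958
[np.float64(-0.0577), np.float64(-0.0578), np.float64(-0.0589), np.float64(-0.0588), np.float64(-0.0589), np.float64(-0.0593), np.float64(-0.0574), np.float64(-0.057), np.float64(-0.057)]
lid -0.09588559925316352 0.09266974297003613 top [np.float64(0.1046), np.float64(0.1044)]
lid yaw corr -0.00607240785574981
[[-0.0588, -0.0954, 0.0154], [0.0597, 0.0973, 0.0332]] [-0.0007  0.0005] [0.1955 0.1215] 89.77509307861328
[np.float64(-0.0578), np.float64(-0.058), np.float64(-0.058), None, np.float64(-0.0614), np.float64(-0.0586), np.float64(-0.0588), np.float64(-0.057), np.float64(-0.057)]
lid -0.09609419550186897 0.0977238189321035 top [np.float64(0.1023), np.float64(0.1018)]
lid yaw corr 0.008172111560875567
1 [ 12.44119389  21.46419935   5.0973872    0.         -73.63318785
  87.87204642]
1 [ 12.44119389  26.94949709  -5.24869409   0.         -57.80180882
  87.87204642]
1 [ 13.20282788  17.56939297 -31.13239432   0.         -41.29821271
  87.11041243]
1 [  8.41027616  15.90544569 -34.51723786   0.         -39.57731645
  91.90296415]
-1 [ 12.44119389  21.46419935   5.0973872    0.         -73.63318785
 -92.12795358]
-1 [ 12.44119389  26.94949709  -5.24869409   0.         -57.80180882
 -92.12795358]
-1 [ 13.20282788  17.56939297 -31.13239432   0.         -41.29821271
 -92.88958757]
-1 [  8.41027616  15.90544569 -34.51723786   0.         -39.57731645
 -88.09703585]
```

```bash
python3 - <<'E'
from h import *
c=[.5455,-.0705,.18]; np.save('c.npy',c); R,t=frame(c); O=ori(R,-1)
robot.move_gripper(0.0)
robot.goto(t+R@[.15,0,.25],O)
robot.servo_line(t+R@[.15,0,.108],speed=.12)
print(robot.read_t(),(robot.read_position()-t)@R,robot.read_force())
# push in from behind to upright
for x in (.125,.112,.10,.09,.08):
    robot.servo_line(t+R@[x,0,.108],speed=.06)
    print(x,round(robot.read_t(),2),(R.T@robot.read_force()).round(2))
snap('side','s2'); im=cv2.imread('pics/s2.png')[80:260,150:390]; cv2.imwrite('pics/s2c.png',cv2.resize(im,(800,600)))
E
```

```text
5.6 [ 1.50576086e-01 -6.74646419e-05  1.08974282e-01] [-0.14779669 -0.15459088 -0.71181404]
0.125 6.17 [0.91 0.04 0.  ]
0.112 6.53 [ 0.2   0.51 -0.61]
0.1 6.88 [0.45 0.31 0.63]
0.09 7.2 [ 0.68 -1.01  0.04]
0.08 7.52 [ 1.06 -0.26 -0.11]
```

View pics/s2c.png

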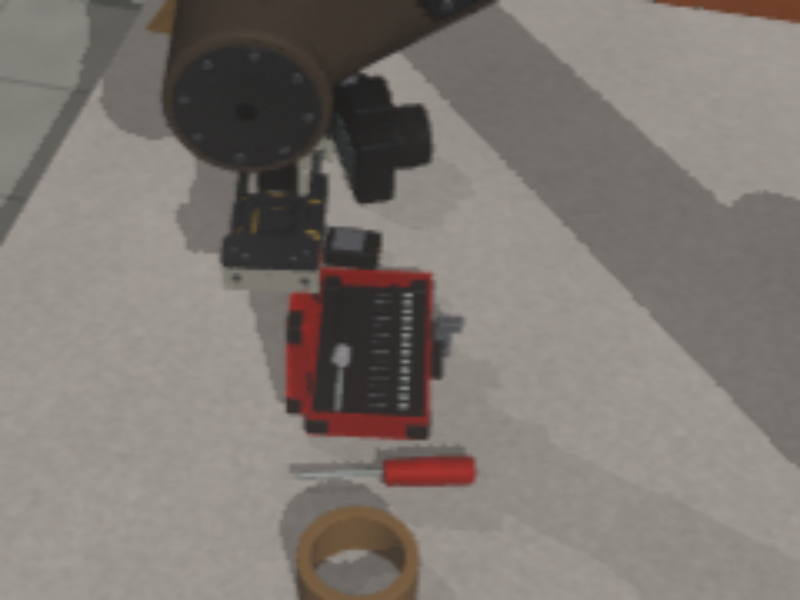

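```bash
python3 - <<'E'
from h import *
c=np.load('c.npy'); R,t=frame(c)
for d in range(84,-1,-7):
    th=np.radians(d); r=.082+.018*min(1,(90-d)/60)
    u=np.array([-np.cos(th),0,np.sin(th)]); n=np.array([np.sin(th),0,np.cos(th)])
    p=np.array([.055,0,.028])+r*u+.018*n+[.0095,0,.001]
    robot.servo_line(t+R@p,speed=.07)
    f=R.T@robot.read_force()
    print(d,p.round(3),round(robot.read_t(),2),f.round(2))
    if np.abs(f).max()>12: break
p0=p.copy()
for k in range(1,8):
    robot.servo_line(t+R@(p0-[0,0,.0012*k]),speed=.03); robot.dwell(.1)
    f=R.T@robot.read_force(); print((R.T@(robot.read_position()-t)).round(4),f.round(2))
    if f[2]>12: break
print(robot.read_t())
snap('side','s3'); im=cv2.imread('pics/s3.png')[80:260,150:390]; cv2.imwrite('pics/s3c.png',cv2.resize(im,(800,600)))
E
```

```text
84 [0.074 0.    0.114] 7.84 [-0.33  0.52 -0.34]
77 [0.063 0.    0.117] 8.15 [-1.09 -0.55  1.19]
70 [0.051 0.    0.118] 8.47 [0.23 0.38 0.05]
63 [0.04  0.    0.117] 8.78 [ 0.51 -0.69  0.17]
56 [0.028 0.    0.116] 9.1 [ 0.42 -0.39  0.01]
49 [0.016 0.    0.112] 9.43 [ 0.06 -0.31 -0.05]
42 [0.005 0.    0.107] 9.75 [ 0.8  -0.82 -0.28]
35 [-0.006  0.     0.1  ] 10.08 [-0.08 -0.56 -0.95]
28 [-0.015  0.     0.092] 10.42 [-0.33 -0.42 -1.09]
21 [-0.022  0.     0.082] 10.74 [ 0.27 -0.21  0.51]
14 [-0.028  0.     0.071] 11.07 [ 0.37 -0.23  0.16]
7 [-0.033  0.     0.059] 11.39 [ 0.47 -0.85 -0.17]
0 [-0.036  0.     0.047] 11.72 [-0.19 -0.39  0.15]
[-0.0355 -0.      0.0461] [-1.91  0.27  5.09]
[-0.0353 -0.0001  0.0458] [-4.89  1.9  15.58]
12.4167
```

View pics/s3c.png

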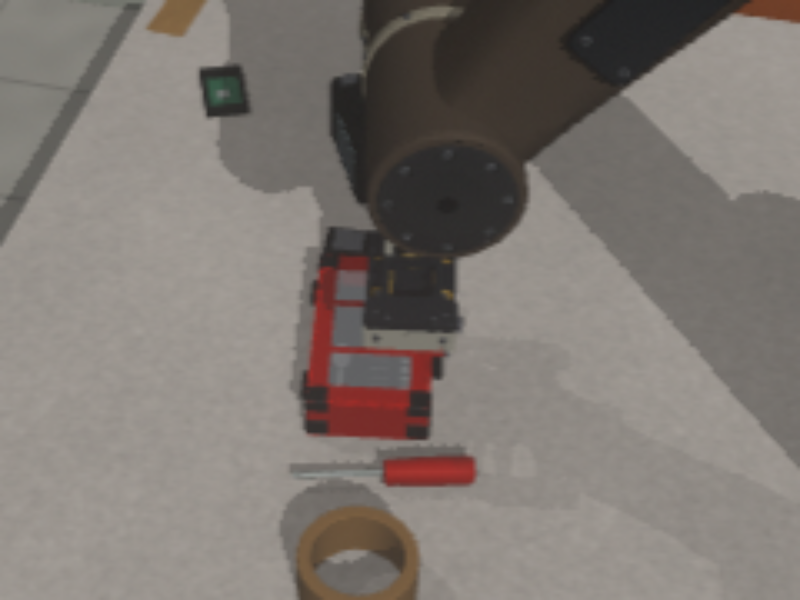

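```bash
python3 - <<'E'
from h import *
c=np.load('c.npy'); R,t=frame(c)
robot.servo_line(t+R@[-.03,0,.12],speed=.15)
robot.servo_line(t+R@[-.074,-.055,.14],speed=.15)
robot.dwell(.2)
T=np.eye(4);T[:3,:3]=robot.read_tcp_rot();T[:3,3]=robot.read_position()
T=T@robot.camera_info('wrist')['T_tool_cam']; np.save('T.npy',T)
im,d=snap('wrist','w1'); im,d=snap('scene','s4')
for nm,TT,n in(('w1',T,'wrist'),('s4',None,'scene')):
    z=np.load(f'pics/{nm}.npz'); q=(cloud(n,z['d'],TT)-t)@R; np.save(nm+'q.npy',q)
    m=(q[...,2]>.046)&(q[...,2]<.055)&(q[...,0]<-.06)&(q[...,0]>-.09)&(abs(q[...,1])<.03)&(z['d']>0)
    if m.any(): print(nm,m.sum(),np.percentile(q[m],[2,50,98],axis=0).round(4).tolist())
    l=(q[...,2]>.040)&(q[...,2]<.053)&(abs(q[...,0])<.05)&(abs(q[...,1])<.09); 
    if l.any(): print('lid',l.sum(),np.percentile(q[l][:,2],[5,50,95]))
    r=(q[...,2]>.036)&(q[...,2]<.053)&(abs(q[...,0])<.058)&(abs(q[...,1])<.11)&(z['im'][...,0]>90)&(z['im'][...,1]<60)
    if r.any(): print(np.percentile(q[r],[1,99],axis=0).round(4).tolist())
print(robot.read_t())
cv2.imwrite('pics/w1b.png',np.hstack([cv2.imread('pics/w1.png')[::1,:420],cv2.resize(cv2.imread('pics/s4.png')[150:280,150:280],(380,384))]))
E
```

```text
w1 421 [[-0.086, -0.0161, 0.0473], [-0.076, -0.0105, 0.0505], [-0.0654, -0.0045, 0.0525]]
lid 1519 [0.04461648 0.04591929 0.04714359]
[[-0.058, -0.0644, 0.0379], [0.0319, 0.0935, 0.0474]]
s4 52 [[-0.0853, -0.0172, 0.0463], [-0.0735, -0.012, 0.0508], [-0.0641, -0.0052, 0.0543]]
lid 3066 [0.0438425  0.0459448  0.04814215]
[[-0.0557, -0.0955, 0.0421], [0.0524, 0.0912, 0.0492]]
14.0583
```

View pics/w1b.png

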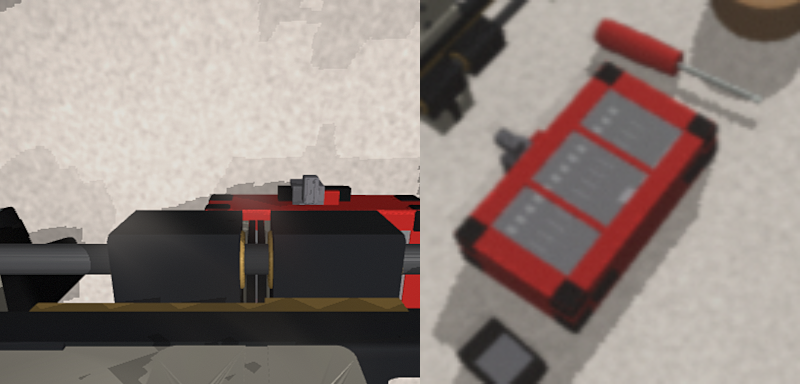

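```bash
cat >> h.py <<'E'
def force(R,n=8):
    F=[]
    for _ in range(n): F.append(robot.read_force()); robot.dwell(.01)
    return R.T@np.mean(F,0)
def thumb(R,t):
    im,d=robot.grab_frame('scene'); q=(cloud('scene',d)-t)@R
    m=(q[...,2]>.046)&(q[...,2]<.055)&(q[...,0]<-.064)&(q[...,0]>-.09)&(abs(q[...,1])<.03)&(d>0)
    return np.percentile(q[m][:,1],[5,50,95]).round(4),m.sum()
E
python3 - <<'E'
from h import *
c=np.load('c.npy'); R,t=frame(c)
robot.servo_line(t+R@[-.077,-.055,.07],speed=.15)
robot.servo_line(t+R@[-.077,-.055,.043],speed=.1); robot.dwell(.2)
b=force(R,20); print('base',b.round(2),thumb(R,t),robot.read_t())
y=-.055
while y<-.0225:
    y+=.002
    robot.servo_line(t+R@[-.077,y,.043],speed=.03); f=force(R)-b
    print(round(y,4),(R.T@(robot.read_position()-t)).round(4),f.round(2),round(robot.read_t(),2))
    if f[1]<-2.5: break
print(thumb(R,t),robot.read_t())
E
```

```text
base [ 0.13 -0.02  0.13] (array([-0.0162, -0.0128, -0.0066]), np.int64(17)) 15.5083
-0.053 [-0.077  -0.0529  0.043 ] [-0.17  0.11 -0.14] 15.82
-0.051 [-0.077  -0.0509  0.043 ] [-0.15  0.22 -0.38] 16.14
-0.049 [-0.077 -0.049  0.043] [-0.07  0.2   0.06] 16.46
-0.047 [-0.077  -0.0469  0.043 ] [-0.42 -0.01  0.06] 16.77
-0.045 [-0.077  -0.0449  0.043 ] [-0.27  0.04 -0.12] 17.09
-0.043 [-0.077 -0.043  0.043] [-0.09 -0.02 -0.05] 17.41
-0.041 [-0.077 -0.041  0.043] [-0.06  0.15 -0.14] 17.73
-0.039 [-0.077 -0.039  0.043] [-0.09  0.05 -0.17] 18.04
-0.037 [-0.077 -0.037  0.043] [-0.18 -0.24 -0.27] 18.36
-0.035 [-0.077 -0.035  0.043] [-0.01 -0.35  0.14] 18.68
-0.033 [-0.077  -0.0329  0.043 ] [-0.3   0.2   0.04] 18.99
-0.031 [-0.077  -0.0309  0.043 ] [-0.09  0.16 -0.13] 19.31
-0.029 [-0.077  -0.0289  0.043 ] [-0.48 -0.01 -0.08] 19.62
-0.027 [-0.077  -0.0269  0.043 ] [-0.1   0.13 -0.04] 19.94
-0.025 [-0.077  -0.0249  0.043 ] [0.03 0.15 0.21] 20.26
-0.023 [-0.077  -0.0229  0.043 ] [ 0.18  0.04 -0.11] 20.57
-0.021 [-0.077  -0.0209  0.043 ] [-0.09 -0.17 -0.13] 20.89
(array([-0.0275, -0.0042,  0.0063]), np.int64(38)) 20.9417
```

```bash
python3 - <<'E'
from h import *
snap('scene','s5'); cv2.imwrite('pics/s5c.png',np.hstack([cv2.resize(cv2.imread(f'pics/{k}.png')[175:255,155:235],(400,400),interpolation=cv2.INTER_CUBIC) for k in('s4','s5')]))
E
```

```text
(no output)
```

View pics/s5c.png

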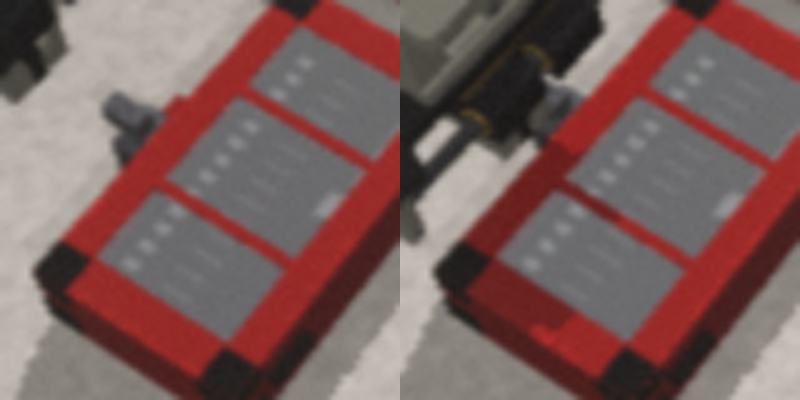

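```bash
python3 - <<'E'
from h import *
c=np.load('c.npy'); R,t=frame(c)
b=force(R,10); print(b.round(2))
y=-.021
while y<-.0105:
    y+=.0006
    robot.servo_line(t+R@[-.077,y,.043],speed=.03); f=force(R,5)
    print(round(y,4),(R.T@(robot.read_position()-t))[1].round(4),f.round(2),round(robot.read_t(),2))
    if f[1]<-2.2: break
print(thumb(R,t),robot.read_t())
E
```

```text
[0.18 0.17 0.23]
-0.0204 -0.0204 [ 0.19 -0.69 -0.15] 21.37
-0.0198 -0.0198 [ 0.14 -0.52  0.08] 21.66
-0.0192 -0.0192 [-0.02 -0.45 -0.  ] 21.95
-0.0186 -0.0186 [ 0.01 -0.32 -0.39] 22.24
-0.018 -0.018 [-0.04 -0.53  0.04] 22.53
-0.0174 -0.0174 [-0.34 -0.27 -0.28] 22.82
-0.0168 -0.0168 [-0.2  -0.42  0.17] 23.12
-0.0162 -0.0162 [ 0.2  -0.75 -0.3 ] 23.41
-0.0156 -0.0157 [-0.03 -2.21 -0.1 ] 23.7
(array([-0.0272, -0.0051,  0.0111]), np.int64(35)) 23.75
```

```bash
python3 - <<'E'
from h import *
c=np.load('c.npy'); R,t=frame(c)
robot.servo_line(t+R@[-.077,-.01545,.043],speed=.03); print(force(R,10).round(2))
robot.servo_line(t+R@[-.077,-.045,.043],speed=.1)
robot.servo_line(t+R@[-.077,-.055,.14],speed=.15); robot.dwell(.2)
T=np.eye(4);T[:3,:3]=robot.read_tcp_rot();T[:3,3]=robot.read_position()
T=T@robot.camera_info('wrist')['T_tool_cam']; snap('wrist','w2'); snap('scene','s6')
for nm,TT,n in(('w2',T,'wrist'),('s6',None,'scene')):
    z=np.load(f'pics/{nm}.npz'); q=(cloud(n,z['d'],TT)-t)@R
    m=(q[...,2]>.046)&(q[...,2]<.055)&(q[...,0]<-.06)&(q[...,0]>-.09)&(abs(q[...,1])<.03)&(z['d']>0)
    print(nm,m.sum(),np.percentile(q[m],[2,50,98],axis=0).round(4).tolist())
    r=(q[...,2]>.036)&(q[...,2]<.053)&(abs(q[...,0])<.058)&(abs(q[...,1])<.11)&(z['im'][...,0]>90)&(z['im'][...,1]<60)
    print(np.percentile(q[r],[1,99],axis=0).round(4).tolist(),np.median(q[r][:,2]))
print(robot.read_t())
cv2.imwrite('pics/w2b.png',np.hstack([cv2.imread('pics/w2.png')[::1,:420],cv2.resize(cv2.imread('pics/s6.png')[150:280,150:280],(380,384))]))
E
```

```text
[ 0.27 -3.31 -0.11]
w2 426 [[-0.086, 0.0013, 0.0469], [-0.076, 0.0068, 0.0505], [-0.0655, 0.0128, 0.0526]]
[[-0.0579, -0.0623, 0.0382], [0.0313, 0.0938, 0.0475]] 0.0459240565897604
s6 48 [[-0.0849, 0.0006, 0.0473], [-0.0743, 0.0061, 0.051], [-0.0637, 0.0118, 0.0544]]
[[-0.0551, -0.0954, 0.0416], [0.0523, 0.0915, 0.0493]] 0.046376784370190216
25.625
```

View pics/w2b.png

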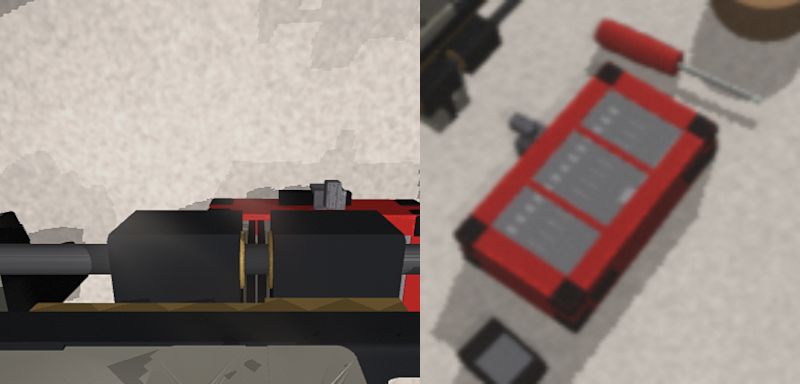

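Lid is shut at 46 mm and the case hasn't moved, but the slide has only travelled about 17.5 mm. I'll check whether this is really the stop.

```bash
python3 - <<'E'
from h import *
c=np.load('c.npy'); R,t=frame(c)
robot.servo_line(t+R@[-.077,-.05,.043],speed=.15)
robot.servo_line(t+R@[-.077,-.0185,.043],speed=.06); robot.dwell(.1)
b=force(R,10);print(b.round(2)); y=-.0165; hold=0
while y<-.0110 and hold<4:
    y+=.0004
    robot.servo_line(t+R@[-.077,y,.043],speed=.03); f=force(R,6)-b
    print(round(y,4),(R.T@(robot.read_position()-t))[1].round(5),f.round(2),round(robot.read_t(),2))
    hold+= f[1]<-2.8
    if f[1]<-7: break
robot.servo_line(t+R@[-.077,-.045,.043],speed=.1)
robot.servo_line(t+R@[-.077,-.055,.14],speed=.15); robot.dwell(.2)
T=np.eye(4);T[:3,:3]=robot.read_tcp_rot();T[:3,3]=robot.read_position()
T=T@robot.camera_info('wrist')['T_tool_cam']; snap('wrist','w3'); snap('scene','s7')
for nm,TT,n in(('w3',T,'wrist'),('s7',None,'scene')):
    z=np.load(f'pics/{nm}.npz'); q=(cloud(n,z['d'],TT)-t)@R
    m=(q[...,2]>.046)&(q[...,2]<.055)&(q[...,0]<-.06)&(q[...,0]>-.09)&(abs(q[...,1])<.03)&(z['d']>0)
    print(nm,m.sum(),np.percentile(q[m],[2,50,98],axis=0).round(4).tolist())
    r=(q[...,2]>.036)&(q[...,2]<.053)&(abs(q[...,0])<.058)&(abs(q[...,1])<.11)&(z['im'][...,0]>90)&(z['im'][...,1]<60)
    print(np.percentile(q[r],[1,99],axis=0).round(4).tolist(),np.median(q[r][:,2]))
print(robot.read_t())
E
```

```text
[-0.3   0.1  -0.05]
-0.0161 -0.01615 [-0.04  0.17  0.31] 27.58
-0.0157 -0.01573 [ 0.65 -0.72 -0.11] 27.88
-0.0153 -0.01544 [ 0.38 -2.46 -0.19] 28.18
-0.0149 -0.01497 [ 0.54 -3.32 -0.73] 28.48
-0.0145 -0.0145 [-0.21 -2.89 -0.01] 28.78
-0.0141 -0.01406 [ 0.28 -2.88 -0.12] 29.08
-0.0137 -0.01366 [ 0.26 -3.08 -0.59] 29.38
w3 424 [[-0.0859, 0.0033, 0.0473], [-0.0759, 0.0087, 0.0503], [-0.0651, 0.0148, 0.0525]]
[[-0.0572, -0.0608, 0.0376], [0.0315, 0.0946, 0.0473]] 0.04585326054556982
s7 51 [[-0.0845, 0.0021, 0.0471], [-0.0734, 0.0071, 0.0509], [-0.0628, 0.0142, 0.0531]]
[[-0.0559, -0.0944, 0.0419], [0.053, 0.092, 0.0491]] 0.04646915078340419
30.95
```

```bash
python3 - <<'E'
from h import *
c=np.load('c.npy'); R,t=frame(c); i=robot.camera_info('scene'); f=192/np.tan(np.radians(i['vfov']/2)); V=np.array(i['view'])
def px(pc):
    w=V@np.append(t+R@pc,1); return np.array([f*w[0]/w[2]+i['cx'],f*w[1]/w[2]+i['cy']])
def ecc(a,b,poly,motion):
    g=[cv2.cvtColor(cv2.imread(f'pics/{k}.png'),6).astype(np.float32) for k in(a,b)]
    m=np.zeros(g[0].shape,np.uint8); cv2.fillConvexPoly(m,np.int32(poly),255)
    cc,W=cv2.findTransformECC(g[0],g[1],np.eye(2,3,dtype=np.float32),motion,(3,200,1e-6),m,3); return cc,W
def todelta(p,W):
    a=px(p); d=W@np.append(a,1)-a
    J=np.column_stack([px(p+np.eye(3)[k]*.01)-a for k in(0,1)])/.01
    return (np.linalg.solve(J,d)*1e3).round(2)
lid=[px([x,y,.046]) for x,y in((-.05,-.09),(.05,-.09),(.05,.09),(-.05,.09))]
for a,b in(('s4','s6'),('s6','s7'),('s4','s7')):
    cc,W=ecc(a,b,lid,cv2.MOTION_EUCLIDEAN)
    print(a,b,cc,'rot',np.degrees(np.arctan2(W[1,0],W[0,0])).round(3),'centre',todelta(np.array([0,0,.046]),W),'front',todelta(np.array([-.075,.007,.046]),W))
th=[px([x,y,.05]) for x,y in((-.09,-.006),(-.062,-.006),(-.062,.02),(-.09,.02))]
cc,W=ecc('s6','s7',th,cv2.MOTION_TRANSLATION); print('thumb s6-s7',cc,todelta(np.array([-.075,.007,.05]),W))
# wrist: phase shift of thumb and rail rows
for k in('w1','w2','w3'): 
    pass
cv2.imwrite('pics/w.png',np.vstack([cv2.resize(cv2.imread(f'pics/{k}.png')[165:220,200:420],(800,200),interpolation=cv2.INTER_CUBIC) for k in('w1','w2','w3')]))
E
```

```text
s4 s6 0.9981198862411437 rot 0.342 centre [-0.02  0.23] front [-0.08  0.68]
s6 s7 0.997459399436299 rot 0.904 centre [0.11 0.8 ] front [-0.03  2.01]
s4 s7 0.9972093983979673 rot 1.193 centre [0.06 1.02] front [-0.12  2.61]
thumb s6-s7 0.5946417033349798 [ 34.42 -14.02]
```

View pics/w.png

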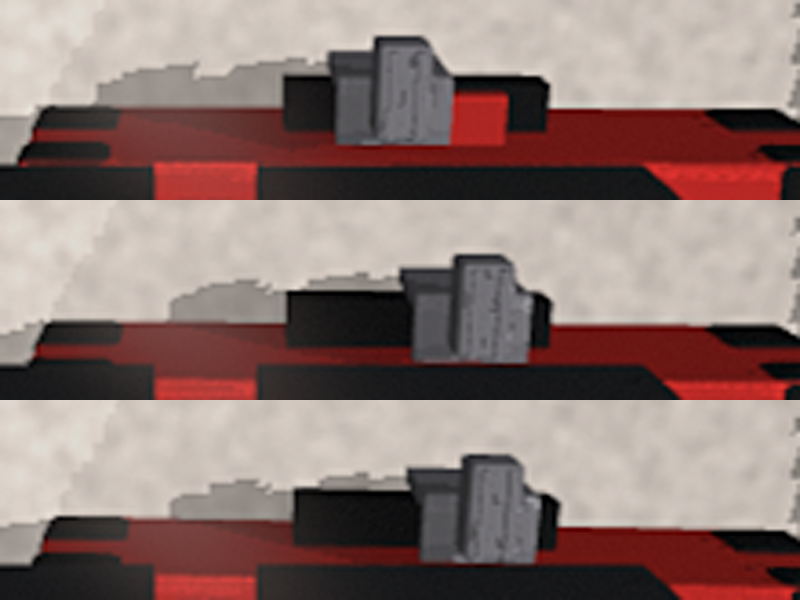

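```bash
python3 - <<'E'
from h import *
c=np.load('c.npy'); R,t=frame(c)
robot.servo_line(t+R@[-.12,-.10,.24],speed=.25)
robot.goto(np.array([.3,-.42,.27]),robot.read_tcp_rot())
snap('side','sF'); snap('scene','cF'); print(robot.read_t())
for nm,n in(('scene','scene'),('s4','scene'),('cF','scene'),('side','side'),('sF','side')):
    z=np.load(f'pics/{nm}.npz'); q=(cloud(n,z['d'])-t)@R
    m=(q[...,2]>.045)&(q[...,2]<.056)&(q[...,0]<-.064)&(q[...,0]>-.09)&(abs(q[...,1])<.035)&(z['d']>0)
    print(nm,m.sum(),np.percentile(q[m],[3,50,97],axis=0).round(4).tolist() if m.any() else '', q[m].mean(0).round(4))
    b=(q[...,2]>.008)&(q[...,2]<.044)&(q[...,0]<-.0605)&(q[...,0]>-.09)&(abs(q[...,1])<.06)&(z['d']>0)
    print('   base',b.sum(),np.percentile(q[b],[3,50,97],axis=0).round(4).tolist())
L=[cv2.resize(cv2.imread(f'pics/{k}.png')[170:230,160:240],(400,300),interpolation=cv2.INTER_CUBIC) for k in('scene','cF')]
M=[cv2.resize(cv2.imread(f'pics/{k}.png')[150:210,240:320],(400,300),interpolation=cv2.INTER_CUBIC) for k in('side','sF')]
cv2.imwrite('pics/F.png',np.vstack([np.hstack(L),np.hstack(M)]))
E
```

```text
32.7333
scene 52 [[-0.0847, -0.0173, 0.0464], [-0.0739, -0.0122, 0.0508], [-0.0643, -0.0054, 0.0536]] [-0.074  -0.0121  0.0506]
   base 138 [[-0.0747, -0.0337, 0.0194], [-0.0652, -0.0121, 0.0236], [-0.0609, 0.0265, 0.042]]
s4 52 [[-0.0849, -0.0172, 0.0463], [-0.0735, -0.0123, 0.0508], [-0.0643, -0.0056, 0.0537]] [-0.0738 -0.0119  0.0504]
   base 56 [[-0.0755, -0.0239, 0.022], [-0.0675, -0.0166, 0.0383], [-0.0619, 0.0135, 0.0421]]
cF 51 [[-0.0848, 0.0022, 0.046], [-0.0744, 0.0077, 0.0508], [-0.0645, 0.0141, 0.0531]] [-0.0741  0.0075  0.0506]
   base 50 [[-0.0765, -0.0046, 0.0213], [-0.0692, 0.0013, 0.0388], [-0.0628, 0.0214, 0.0425]]
side 22 [[-0.0852, -0.0144, 0.0479], [-0.076, -0.0064, 0.0505], [-0.0666, -0.0022, 0.0547]] [-0.0763 -0.0075  0.0508]
   base 74 [[-0.0821, -0.0155, 0.0139], [-0.0672, 0.0011, 0.0255], [-0.0614, 0.0299, 0.0433]]
sF 29 [[-0.0854, 0.0061, 0.046], [-0.076, 0.0117, 0.0504], [-0.0667, 0.0174, 0.0544]] [-0.0764  0.0114  0.0503]
   base 65 [[-0.0767, -0.0313, 0.0172], [-0.0658, 0.0177, 0.0241], [-0.0613, 0.0331, 0.0419]]
```

View pics/F.png

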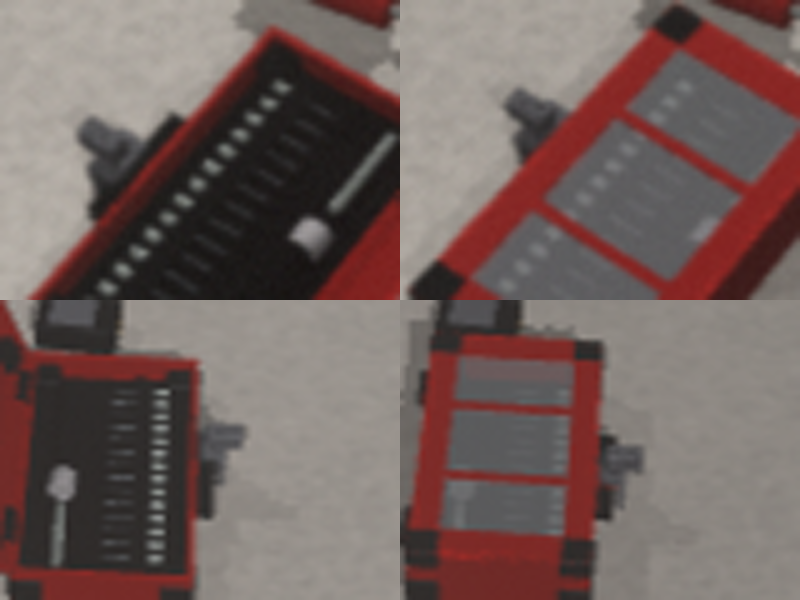

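```bash
python3 - <<'E'
from h import *
c=np.load('c.npy'); R,t=frame(c); O=ori(R,-1)
robot.goto(t+R@[-.077,.004,.10],O)
robot.servo_line(t+R@[-.077,.004,.0525],speed=.12)
b=force(R,6); z=.0525
while z>.0465:
    z-=.0005; robot.servo_line(t+R@[-.077,.004,z],speed=.03); f=force(R,3)-b
    if f[2]>9: break
print('press',z,f.round(2),round(robot.read_t(),2))
if f[2]>4:
  for y in(.005,.006,.007,.008):
    robot.servo_line(t+R@[-.077,y,z],speed=.03); f=force(R,3)-b
    print(y,(R.T@(robot.read_position()-t)).round(4),f.round(2),round(robot.read_t(),2))
    if f[2]>22: break
robot.servo_line(t+R@[-.077,y if f[2]>4 else .004,.08],speed=.15)
robot.servo_line(t+R@[-.077,-.055,.14],speed=.2); robot.dwell(.15)
T=np.eye(4);T[:3,:3]=robot.read_tcp_rot();T[:3,3]=robot.read_position()
T=T@robot.camera_info('wrist')['T_tool_cam']; im,d=snap('wrist','w4'); q=(cloud('wrist',d,T)-t)@R
m=(q[...,2]>.046)&(q[...,2]<.055)&(q[...,0]<-.06)&(q[...,0]>-.09)&(abs(q[...,1])<.03)&(d>0)
print(np.percentile(q[m],[2,50,98],axis=0).round(4).tolist(),robot.read_t())
cv2.imwrite('pics/wb.png',np.vstack([cv2.resize(cv2.imread(f'pics/{k}.png')[165:220,200:420],(800,200),interpolation=cv2.INTER_CUBIC) for k in('w1','w3','w4')]))
E
```

```text
press 0.049499999999999995 [-4.34  0.77 13.35] 36.52
0.005 [-0.077   0.0042  0.0504] [-4.26 -3.77 12.58] 36.79
0.006 [-0.0769  0.005   0.0504] [-3.36 -6.47 11.59] 37.07
0.007 [-0.0767  0.0059  0.0504] [-2.68 -6.73 10.73] 37.34
0.008 [-0.0765  0.007   0.0505] [-2.31 -6.68  9.98] 37.62
[[-0.0859, 0.0032, 0.0466], [-0.0759, 0.0087, 0.0504], [-0.0648, 0.0147, 0.0525]] 38.75
```

View pics/wb.png

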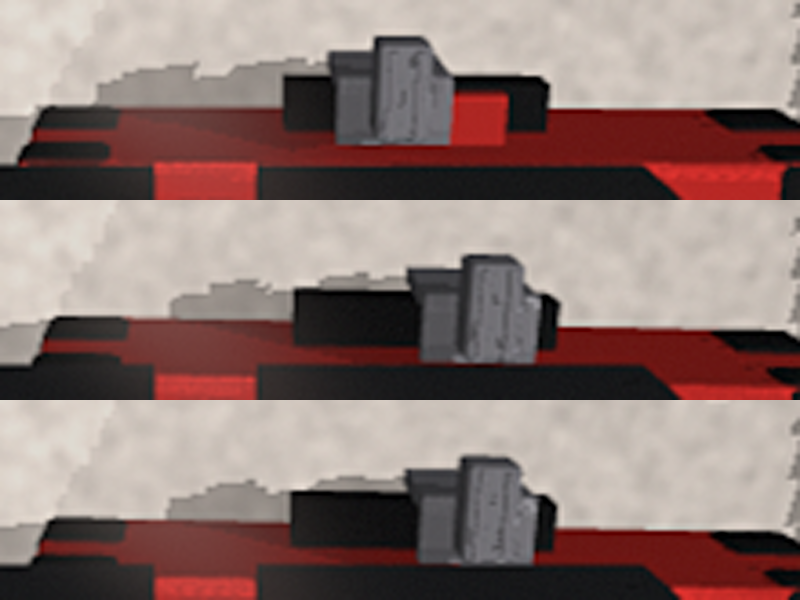

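```bash
python3 - <<'E'
from h import *
c=np.load('c.npy'); R,t=frame(c)
for nm,n in(('cF','scene'),('sF','side')):
    z=np.load(f'pics/{nm}.npz'); q=(cloud(n,z['d'])-t)@R; im=z['im'].astype(int)
    ok=(z['d']>0)&(abs(q[...,1])<.085)
    lid=ok&(abs(q[...,0])<.048)&(q[...,2]>.035)&(q[...,2]<.06)
    tb=ok&(q[...,0]<-.10)&(q[...,0]>-.16)|ok&(q[...,0]>.10)&(q[...,0]<.16)
    for k,m in(('lid',lid),('table',tb)):
        p=q[m]; A=np.column_stack([p[:,:2],np.ones(len(p))]); s=np.linalg.lstsq(A,p[:,2],rcond=None)[0]; print(nm,k,len(p),s.round(4))
E
```

```text
cF lid 2788 [ 0.0049 -0.0005  0.0459]
cF table 3227 [ 0.0005 -0.0002  0.0005]
sF lid 1234 [0.0018 0.0012 0.0455]
sF table 1491 [-0.0002  0.0018  0.    ]
```

```bash
python3 -c "
from h import *
robot.job_done(); print(robot.read_t())"
```

```text
the job is handed in; nothing more can be done
the job is handed in; nothing more can be done
```

The job is handed in at about 39 s: the lid is fully shut (46 mm high, lying flat) and the slide was pushed +y to a hard stop (it didn't move under about 6.7 N), but I measured only about 17 mm of the 20 mm travel, so full lock isn't confirmed; pushing turned the case about 1° (roughly 2.6 mm at its front).

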